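# Clamp a specimen carrier in the hand press

### The job

First lower the loose carrier plate with the specimen block over the two pins of the hand press so that it lies flush on the base, and let go of it. Then flip the press's safety catch by pushing its paddle down as far as it goes, and after that pull the lever fully down so its foot presses on the block, and finish still holding the lever down with the fingers: do not let go. Leave the other things on the desk where they are.

Things in the scene. Friction and masses are not known exactly. Their poses are not given: they have to be found in the camera images.
- press: Grey hand press, fixed on the desk. Origin: midway between its two locating pins, at its underside on the desk. x: from the pins to the lever's hinge; y: along the pins, towards the catch's side; z up. Base plate 200 x 150 x 20 mm (x -55 to 145, y -75 to 75 mm), top 20 mm above the desk. Hinge cheeks at x = 113 mm reach z = 100 mm; the catch's post at x = 111, y = 45 mm reaches z = 155 mm.
- pin_top (a point): Top of the press's locating pin on the +y side, 37 mm above the desk. The two upright steel pins stand at x = 0, y = +50 and -50 mm of the press: 8 mm diameter, 17 mm tall above the base top, the upper 5 mm tapering to 3 mm. Axes as the press's.
- carrier: Loose aluminium plate, about 250 g: 70 mm in x, 126 mm in y, 8 mm thick; two through holes of 10 mm at x = 0, y = +50 and -50 mm fit the press's pins, either way round. In its middle a white resin block, 30 x 30 mm, sides along x and y, 28 mm high on the plate (top 36 mm above the underside), to grip it by. Origin: centre of the underside; z up. Seated, its underside is 20 mm above the desk.
- lever (a joint): Lever angle, rad: 0 upright, as at the start; grows as its handle is pulled over the pins (press -x) and down; 1.571 fully down: level, at its stop. A spring lifts it when let go: at the handle about 2 N upright, 5 N nearly down, 9 N fully down on a seated carrier. Its foot meets the block at about 1.49. Blocked below about 0.1 until the catch is flipped 0.9 or more.
- lever_grip (a point): Point on the axis of the lever's handle: a round steel bar, 14 mm diameter, sticking out 78 mm sideways (press -y) from the top of the lever (a steel bar 14 mm wide, 12 mm thick). The point is 50 mm out from the lever's middle, 185 mm from the hinge axis; 270 mm above the desk when upright, 85 mm fully down. Axes as the press's when upright; turns with the lever.
- lever_hinge (a point): Point on the lever's hinge axis, in the lever's middle plane, at x = 110, y = 0 mm of the press, 85 mm above the desk. Axes as the press's; the hinge runs along y.
- foot: Sprung foot on the lever, 110 mm from the hinge axis; rubber ball tip, 20 mm diameter, its end 37 mm from the lever's middle line, pointing to the press's -x when the lever is upright, straight down when level. Yields up to 14 mm at 0.7 N per mm from a preload of 1.4 N. Origin: on the lever's middle line.
- catch (a joint): Angle of the safety catch, rad: 0 locked (starts at 0 to 0.15), its flat tongue lying level across the front (press -x side) of the lever; grows as its outer paddle is pushed down and the tongue swings up clear of the lever; 1.2 fully flipped, at its stop. Stiff: needs about 3 N on the paddle and stays where it is left.
- catch_paddle (a point): Centre of the upper face of the catch's paddle, a flat steel tab 26 (x) x 36 x 6 mm, 50 mm out from the pivot towards the press's +y. It slopes up outwards by 0.7 rad with the catch at 0 (then about 180 mm above the desk), and down outwards by 0.5 rad when fully flipped (then about 124 mm). Pushed straight down.
- catch_pivot (a point): Pivot of the catch at x = 97, y = 45 mm of the press, 145 mm above the desk; its axis runs along the press's x. The tongue reaches 50 mm from here towards the lever. Axes as the press's.
- slide_box: Bystander: wooden slide box 87 x 57 x 36 mm. Origin: centre of its underside.
- dish: Bystander: low glass dish, 90 mm across, 16 mm high. Origin: centre of its underside.
- jar: Bystander: amber glass jar with black cap, 52 mm diameter, 70 mm high. Origin: centre of its underside.
- beaker: Bystander: empty glass, 72 mm diameter, 95 mm high. Origin: centre of its underside.
- mug: Bystander: white mug, 80 mm diameter, 90 mm high. Origin: centre of its underside.
- collar: Bystander: brass collar ring, 44 mm diameter, 18 mm high. Origin: centre of its underside.
- eyepiece: Bystander: dark steel eyepiece standing on end, 38 mm diameter, 50 mm high. Origin: centre of its underside.
Things that resemble listed ones, but are neither listed nor needed, are in the scene too. What is shaped like the carrier but green or yellow is not meant.

How it is judged:
On the way, in this order (a step that is already met when the one before it is completed fails the run):
1. the carrier lies flush on the press base over both pins, let go, with the catch still locked and the lever up (z of carrier in the frame of press between 0.017 and 0.0225 m and horizontal distance between carrier and press below 0.005 m and angle between the y axis of carrier and the y axis of press, either way round below 0.06 rad and angle between the z axis of carrier and the z axis of press, either way round below 0.03 rad and contact force between the fingers and carrier below 0.3 N and value of joint catch below 0.5 rad and value of joint lever below 0.3 rad), for 0.2 s.
2. the safety catch is flipped, the lever still up (value of joint catch above 1 rad and value of joint lever below 0.3 rad), for 0.1 s.
3. the lever is pulled down, its foot pressing on the block (value of joint lever above 1.5 rad and contact force between foot and carrier above 1.5 N), for 0.3 s.
At the end, for the whole second after the job is handed in: Carrier flush on the press over both pins (2.5 mm in height, 5 mm sideways, 0.06 rad in line, 0.03 rad flat), untouched by the fingers; catch past 1.0 rad; lever at rest past 1.5 rad, its foot on the carrier with over 1.5 N; the fingers still on the lever with over 1 N (all of step 3 and z of carrier in the frame of press between 0.017 and 0.0225 m and horizontal distance between carrier and press below 0.005 m and angle between the y axis of carrier and the y axis of press, either way round below 0.06 rad and angle between the z axis of carrier and the z axis of press, either way round below 0.03 rad and contact force between the fingers and carrier below 0.3 N and value of joint catch above 1 rad and contact force between the fingers and press above 1 N and velocity of joint lever between -0.1 and 0.1 rad/s); the arm keeps its last pose, push and grip.
It fails at once if another thing on the desk is shifted by more than 30 mm (distance of any of slide_box, dish, jar, beaker, mug, collar, eyepiece from where it was at the start of the episode above 0.03 m).
It also fails if it takes over 72 s, if anything falls off the work surface, if the arm or the gripper's body presses on something with over 40 N, if the wrist force passes 120 N, or if a joint passes its speed limit or range.

### The arm

A 6-joint arm with a two-finger parallel gripper is mounted at the origin on the work surface. World frame = base frame: x ahead of the robot, y to its left, z up, the work surface at z = 0. Lengths are in m, angles in rad, forces in N, time in s.
With the tool pointing down it reaches from about 0.375 to 0.975 m from the base axis. Payload 3.8 kg.
Tool frame: the origin (TCP) lies between the finger pads; the fingertips stand 19 mm ahead of it and the grasp point (between the pads) is the TCP; z points along the fingers, y is the line along which they close (so a half turn about z gives the same grasp; the last joint's range is limited). The gripper opens to 88 mm and grips with 3 to 60 N. Pads are 18 mm wide; open, the fingers measure 123 mm over their backs; the gripper's body (75 mm by 187 mm) begins 45 mm behind the grasp point.
Start: joints at [-1.271, 0.264, 1.604, -0, 1.274, -0.037], TCP at [0.223, -0.637, 0.258] pointing down, gripper open.
Joint ranges: [-2.63, 2.63], [-0.94, 2.18], [0.31, 2.57], [-1.31, 4.45], [0, 2.66], [-2.55, 2.55]. Speed limits (rad/s): [2.57, 2.57, 3.14, 3.14, 3.14, 3.14].

### API

Orientations are given as [roll, pitch, yaw] about the fixed x, y, z axes, in that order (R = Rz(yaw) Ry(pitch) Rx(roll)).
In Python, from rig import bot gives the robot as it stands. The module is installed in compiled form; this text tells all that it offers.
- The arm moves only by the tool drive_tool, never from a script. Its argument "deltas" is a list of rows, each an object with "dp": the shift along the tool's x, y, z in units of 30 mm (1.0 is 30 mm), a list of three; "yaw": the turn about the tool's z in units of 5 degrees (1.0 is 5 degrees). A call has 1 to 5 rows; each row is the pose to reach, as a shift and turn from the pose commanded when the call began, along the tool's axes at that moment; what a row does not reach only later rows make up. A row lasts 1/10 s, in which the tool goes at most 50 mm and 8.59 degrees, less where a joint would pass 70% of its speed; a pose out of reach is approached as far as the arm can. A call with a gripper value outside its range is refused whole. "hand" is the finger opening in mm, from 0 to 88.1, set as the call begins (left out, the last holds). The fingers move at their own pace and stop on an object; "newtons" is the grip in N (left out, the last holds). Time passes only in rows, so rows that repeat a pose let the fingers close. It gives the time, the measured TCP pose, the force, the opening and the grip force at its end, in the units of the state.
- bot.get_obs(): the state, without advancing time (a new reading comes with each control period).
- bot.capture(name): name is "scene" or "top" or "wrist"; returns (picture, depth): 384x512x3 uint8, blue, green, red; 384x512 float32, m along the optical axis (not along the pixel's ray), 0 where there is no reading.
- bot.camera_info(name): a dict with "K" (3x3 intrinsics, pixels), "k1" (the pictures are not rectified: a ray, as slopes to the right and down, at radius r is drawn at 1 + k1 r^2 times it, then the intrinsics apply), "position" and "rotation" of the camera in the world; the wrist camera has in their place "T_tool_cam" (4x4, takes a point from camera to tool coordinates, whose origin is the TCP and whose axes are the flange's). Camera axes: x right, y up, looking along -z (the intrinsics and any distortion apply to the point x, -y, -z); pixel columns grow to the right and rows downward; lengths in m; the calibration is good to about 2 mm. A picture is of the moment at which its call begins: read the wrist's pose just before it. camera_info takes no time and is no camera call.
- bot.hand_in(): hands the job in; it is judged then, once.
The state is a dict: "time": time; "qpos": joint angles; "qd": joint speeds; "effort": joint torques, N m; "tcp_pos": TCP position; "orientation": TCP orientation; "wrist_force": force on the tool from outside, world axes, zero at the start; "ft_torque": the same for the moment, N m; "grip_width": opening from 0.0 (shut) to 1.0 (fully open); "grip_force": force on a finger pad.
Only numpy, scipy, OpenCV 4.12 (cv2) and the standard library are available. Lean on these libraries where they do the work, as an engineer would, in place of code of your own. Each camera call takes 0.05 s, during which the arm holds its last target. There are 200 camera calls.

## Working session

There is one attempt and no reset: what is moved stays moved. The work goes in short steps, Python scripts to look and compute and a tool call to move; the robot and the scene stay as the last step left them, time stands still between calls to the robot, and variables do not carry over. Pictures are saved under pics/ and viewed, at most 10 in all, crops included, and the job is handed in when it is done.

Besides the shell and the picture viewer there is one more tool, called after ">>>" by a JSON object that holds its "name" and its "arguments", one argument or row to a line. drive_tool: Moves the arm, as the interface text tells. Its arguments: {"type":"object","properties":{"deltas":{"type":"array","items":{"type":"object","properties":{"dp":{"type":"array","items":{"type":"number"}},"yaw":{"type":"number"}}}},"hand":{"type":"number"},"newtons":{"type":"number"}},"required":["deltas"]}

```bash
mkdir -p pics; cat > h.py <<'E'
import numpy as np, cv2
from scipy.spatial.transform import Rotation as R
from rig import bot
def Rt(o): return R.from_euler('xyz',o).as_matrix()
def cam(name):
    i=bot.camera_info(name)
    if 'T_tool_cam' in i:
        s=bot.get_obs(); T=np.eye(4); T[:3,:3]=Rt(s['orientation']); T[:3,3]=s['tcp_pos']
        T=T@np.array(i['T_tool_cam'])
    else:
        T=np.eye(4); T[:3,:3]=np.array(i['rotation']); T[:3,3]=i['position']
    return np.array(i['K']),i['k1'],T
def snap(name,f):
    c=cam(name); p,d=bot.capture(name); cv2.imwrite(f'pics/{f}.png',p); np.savez(f'pics/{f}.npz',p=p,d=d,K=c[0],k1=c[1],T=c[2]); return p,d
def load(f): return np.load(f'pics/{f}.npz')
def rays(z,uv):
    uv=np.array(uv,float).reshape(-1,1,2)
    n=cv2.undistortPoints(uv,z['K'],np.array([float(z['k1']),0,0,0,0])).reshape(-1,2)
    return np.c_[n[:,0],-n[:,1],-np.ones(len(n))]
def onplane(z,uv,h):
    r=rays(z,uv)@z['T'][:3,:3].T; o=z['T'][:3,3]; return o+r*((h-o[2])/r[:,2])[:,None]
def deproj(z,uv):
    d=np.array([z['d'][int(round(v)),int(round(u))] for u,v in np.array(uv).reshape(-1,2)])
    return (rays(z,uv)*d[:,None])@z['T'][:3,:3].T+z['T'][:3,3]
def proj(z,P):
    q=(np.array(P).reshape(-1,3)-z['T'][:3,3])@z['T'][:3,:3]
    n=np.c_[q[:,0]/-q[:,2],-q[:,1]/-q[:,2]]; r2=(n**2).sum(1)[:,None]; n=n*(1+z['k1']*r2)
    return n@z['K'][:2,:2].T+z['K'][:2,2]
def delta(p,yaw=0):
    "rows units to reach world p from current pose"
    s=bot.get_obs(); return Rt(s['orientation']).T@(np.array(p)-s['tcp_pos'])/0.03
E
python3 - <<'E'
from h import *
for n in ('scene','top'): snap(n,n+'0')
s=bot.get_obs(); print(s)
a=cv2.imread('pics/top0.png'); cv2.imwrite('pics/top0b.png',cv2.resize(a,(800,600)))
for n in ('scene','top','wrist'): print(bot.camera_info(n))
E
```

```text
{'time': 0.1, 'qpos': array([-1.27090691e+00,  2.64612391e-01,  1.60517788e+00, -9.18666212e-06,
        1.27370501e+00, -3.68702465e-02]), 'qd': array([ 0.00205463, -0.00175675, -0.00391815, -0.00072699, -0.00065275,
       -0.00015037]), 'effort': array([ 2.58870441e-04, -5.03620291e+01, -3.58070862e+01,  7.30973133e-02,
        2.33816996e-02, -7.01325803e-05]), 'tcp_pos': array([ 0.22288417, -0.63652747,  0.25658873]), 'orientation': array([-3.13969100e+00, -6.13612542e-05,  3.36762305e-01]), 'wrist_force': array([-0.13218479, -0.33491435,  0.04826449]), 'ft_torque': array([ 0.00668467, -0.02926495, -0.00634246]), 'grip_force': 0.0, 'grip_width': 0.9991375923597472}
{'K': array([[387.03481701,   0.        , 251.17372894],
       [  0.        , 387.03481701, 191.26255523],
       [  0.        ,   0.        ,   1.        ]]), 'k1': -0.12497191202082403, 'position': array([1.3769233 , 0.24462651, 0.869685  ]), 'rotation': array([0.94779249, 0.02082136, 1.78557896])}
{'K': array([[466.67767695,   0.        , 257.02296939],
       [  0.        , 466.67767695, 198.71145618],
       [  0.        ,   0.        ,   1.        ]]), 'k1': -0.09497442609804316, 'position': array([0.25780215, 0.04551536, 1.42540909]), 'rotation': array([ 0.16184023, -0.02655088, -1.54273916])}
{'K': array([[265.23441236,   0.        , 257.94962621],
       [  0.        , 265.23441236, 191.94644001],
       [  0.        ,   0.        ,   1.        ]]), 'k1': -0.056721801435866324, 'T_tool_cam': array([[-4.72456160e-05,  9.62068025e-01,  2.72809665e-01,
         7.00419383e-02],
       [ 9.99999972e-01, -1.80943420e-05,  2.36991613e-04,
        -1.04861704e-03],
       [ 2.32938364e-04,  2.72809669e-01, -9.62067997e-01,
        -1.26673874e-01],
       [ 0.00000000e+00,  0.00000000e+00,  0.00000000e+00,
         1.00000000e+00]])}
```

View pics/top0b.png

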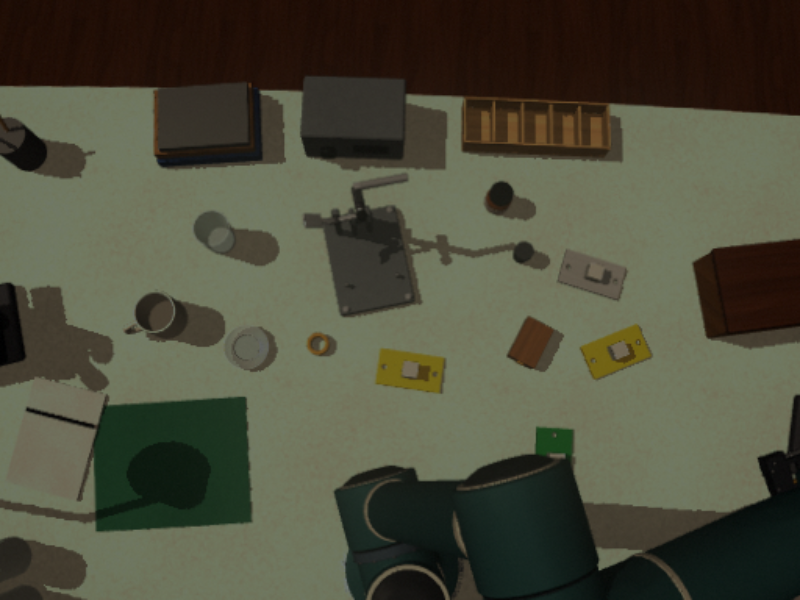

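View pics/scene0.png

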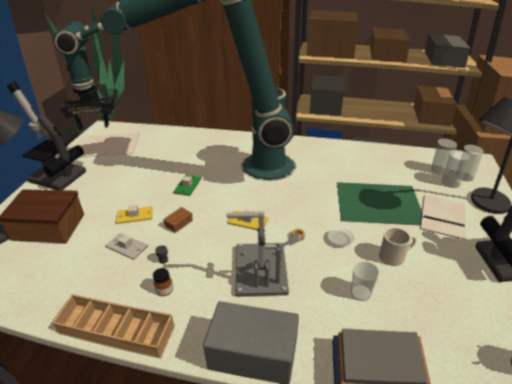

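The top picture (800x600) shows the press at about (365,260), with its hinge on the far side, its catch at the left (310,220) and the handle at (390,180). Four things are shaped like the carrier: yellow at (410,370) and (616,352), green at (555,442) and grey at (592,274). Only the grey one matches the aluminium carrier, and I'll confirm that in a crop.

```bash
sed -i "s/T\[:3,:3\]=np.array(i\['rotation'\])/T[:3,:3]=Rt(i['rotation'])/" h.py
python3 - <<'E'
from h import *
for n in ('scene','top'): snap(n,n+'1')
a=load('top1')['p']
c=a[100:220,190:410]   # 220x120
g=cv2.convertScaleAbs(cv2.resize(c,None,fx=3.6,fy=3.6,interpolation=cv2.INTER_CUBIC),alpha=1.8)
cv2.imwrite('pics/c1.png',g)
z=load('top1')
print(deproj(z,[[379,175],[236,170],[250,125],[300,300]]))
E
```

```text
[[ 0.57315714 -0.36080376  0.03081722]
 [ 0.57703559  0.08207071  0.01457008]
 [ 0.72777832  0.04324275  0.00247023]
 [ 0.18676395 -0.12377816  0.0012178 ]]
```

View pics/c1.png

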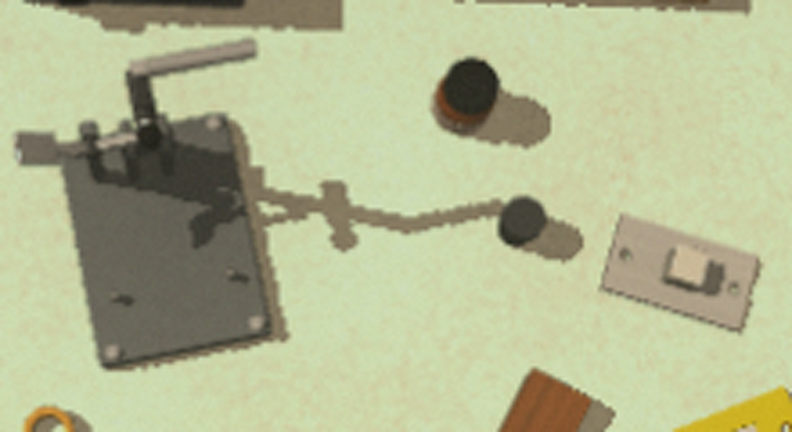

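The crop shows the grey aluminium plate with its white block at (688,266) and holes at (626,254) and (734,288). This is the carrier. On the press, the base corners are at (228,115), (272,335) and (105,368), the pins near (117,298) and (234,275), the paddle at (37,148) and the handle runs from (135,70) to (255,47).

```bash
python3 - <<'E'
from h import *
z=load('top1'); f=lambda l:(np.array(l,float)+.5)/3.6-.5+np.array([190,100])
np.set_printoptions(precision=4,suppress=True)
c=onplane(z,f([[620,213],[760,258],[742,331],[600,288]]),.008); print(c,c.mean(0)); 
for i in range(4): print(np.linalg.norm(c[i]-c[i-1]))
h=onplane(z,f([[626,254],[734,288]]),.008); print(h,h.mean(0),np.linalg.norm(h[0]-h[1]),np.arctan2(*(h[0]-h[1])[[1,0]]))
print('block',onplane(z,f([[688,266]]),.036))
b=onplane(z,f([[228,115],[272,335],[105,368]]),.02); print(b,np.linalg.norm(b[0]-b[1]),np.linalg.norm(b[2]-b[1]))
x=(b[0]-b[1])/np.linalg.norm(b[0]-b[1]); print('yaw',np.arctan2(x[1],x[0]), 'yawy',np.arctan2(*((b[2]-b[1])[[1,0]]))-np.pi/2)
y=np.array([-x[1],x[0],0]); print('origin',b[1]+.055*x+.075*y, (b[0]+b[2])/2-.045*x)
print('pins',onplane(z,f([[117,298],[234,275]]),.037))
print('paddle',onplane(z,f([[37,148]]),.18)); print('handle',onplane(z,f([[135,70],[255,47]]),.27))
E
```

```text
[[ 0.6287 -0.3132  0.008 ]
 [ 0.5929 -0.438   0.008 ]
 [ 0.527  -0.4203  0.008 ]
 [ 0.5608 -0.2948  0.008 ]] [ 0.5774 -0.3666  0.008 ]
0.07031604604940668
0.12985494195508218
0.06818048464754191
0.12998704021905885
[[ 0.592  -0.3181  0.008 ]
 [ 0.5651 -0.414   0.008 ]] [ 0.5785 -0.366   0.008 ] 0.09957450942585007 1.297009943518176
block [[ 0.5768 -0.3649  0.036 ]]
[[ 0.7008  0.0333  0.02  ]
 [ 0.5078 -0.0098  0.02  ]
 [ 0.4748  0.1307  0.02  ]] 0.19779885890608076 0.1443467415298347
yaw 0.2198634502551341 yawy 0.23024986569986705
origin [0.5451 0.0754 0.02  ] [0.5439 0.0722 0.02  ]
pins [[0.5321 0.1221 0.037 ]
 [0.5551 0.0242 0.037 ]]
paddle [[0.619  0.1803 0.18  ]]
handle [[0.6533 0.1032 0.27  ]
 [0.6738 0.0175 0.27  ]]
```

The carrier is at (0.577,-0.366) with yaw -0.274, and the press origin is at (0.544,0.073) with yaw 0.228. The sizes check out: 130x69 mm plate, 99.6 mm between holes and 100.6 mm between pins. I'm going above the carrier with the tool's x along the carrier's -x.

>>> {"name": "drive_tool", "arguments": {
  "deltas": [
    {"dp": [1.41, -0.46, 0], "yaw": -1.7},
    {"dp": [2.82, -0.92, 0], "yaw": -3.4},
    {"dp": [4.24, -1.39, 0], "yaw": -5.1},
    {"dp": [5.65, -1.85, 0], "yaw": -6.8},
    {"dp": [7.06, -2.31, 0], "yaw": -8.5}
  ]
}}

```text
time: 0.7
tcp_pos: [0.4011, -0.5004, 0.2575]
orientation: [-3.141, -0.0, 1.084]
wrist_force: [1.0, -0.5, -0.5]
grip_width: 1.002
grip_force: 0.0
```

>>> {"name": "drive_tool", "arguments": {
  "deltas": [
    {"dp": [1.35, 0.61, 0], "yaw": -1.7},
    {"dp": [2.71, 1.23, 0], "yaw": -3.4},
    {"dp": [4.06, 1.84, 0], "yaw": -5.1},
    {"dp": [5.42, 2.46, 0], "yaw": -6.8},
    {"dp": [6.77, 3.07, 0], "yaw": -8.5}
  ]
}}

```text
time: 1.2
tcp_pos: [0.5784, -0.3648, 0.2575]
orientation: [-3.141, -0.0, 1.826]
wrist_force: [-0.6, 0.9, 0.2]
grip_width: 1.001
grip_force: 0.0
```

>>> {"name": "drive_tool", "arguments": {
  "deltas": [
    {"dp": [0, 0, 0.5], "yaw": -1.7},
    {"dp": [0, 0, 1], "yaw": -3.4},
    {"dp": [0, 0, 1.5], "yaw": -5.1},
    {"dp": [0, 0, 2], "yaw": -6.8},
    {"dp": [0, 0, 2.5], "yaw": -8.5}
  ]
}}

```text
time: 1.7
tcp_pos: [0.5771, -0.3659, 0.1817]
orientation: [3.142, -0.001, 2.569]
wrist_force: [0.5, 0.2, -0.3]
grip_width: 1.0
grip_force: 0.0
```

>>> {"name": "drive_tool", "arguments": {
  "deltas": [
    {"dp": [0, 0, 0], "yaw": -1.7},
    {"dp": [0, 0, 0], "yaw": -3.5},
    {"dp": [0, 0, 0], "yaw": -3.5},
    {"dp": [0, 0, 0], "yaw": -3.5},
    {"dp": [0, 0, 0], "yaw": -3.5}
  ]
}}

```text
time: 2.2
tcp_pos: [0.5772, -0.3662, 0.1828]
orientation: [-3.142, 0.0, 2.865]
wrist_force: [-0.1, 0.2, -1.2]
grip_width: 0.997
grip_force: 0.0
```

```bash
python3 - <<'E'
from h import *
np.set_printoptions(precision=4,suppress=True)
s=bot.get_obs(); print(s['tcp_pos'],s['orientation'],s['time'],s['qpos'])
p,d=snap('wrist','w1'); z=load('w1')
cv2.imwrite('pics/w1b.png',cv2.convertScaleAbs(cv2.resize(p,(768,576),interpolation=cv2.INTER_CUBIC),alpha=1.3))
print(proj(z,[[.577,-.366,.036]])*1.5)
E
```

```text
[ 0.5772 -0.3662  0.1828] [-3.1415  0.0001  2.8651] 2.2 [-0.6018  0.3314  1.6589 -0.      1.1512 -1.8961]
[[385.9589 278.3599]]
```

View pics/w1b.png

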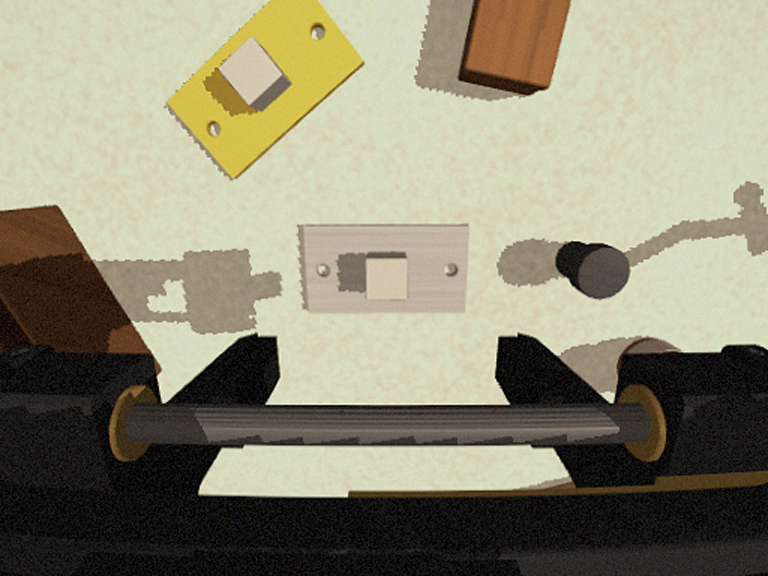

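The wrist picture confirms it: the grey carrier's block top is at (386,278), exactly where predicted, and the holes at (322,269) and (451,269) are level in the image. I'm going down to grip the block.

>>> {"name": "drive_tool", "arguments": {
  "deltas": [
    {"dp": [0, 0, 1.2]},
    {"dp": [0, 0, 2.4]},
    {"dp": [0, 0, 3.6]},
    {"dp": [0, 0, 4.6]},
    {"dp": [0, 0, 5.0]}
  ]
}}

```text
invalid input at $.deltas[0]: expected keys dp, yaw
```

>>> {"name": "drive_tool", "arguments": {
  "deltas": [
    {"dp": [0, 0, 0]},
    {"dp": [0, 0, 0]},
    {"dp": [0, 0, 0]},
    {"dp": [0, 0, 0]},
    {"dp": [0, 0, 0]}
  ],
  "hand": 20,
  "newtons": 30
}}

```text
invalid input at $.deltas[0]: expected keys dp, yaw
```

>>> {"name": "drive_tool", "arguments": {
  "deltas": [
    {"dp": [0, 0, 0]},
    {"dp": [0, 0, 0]},
    {"dp": [0, 0, 0]},
    {"dp": [0, 0, 0]},
    {"dp": [0, 0, 0]}
  ]
}}

```text
invalid input at $.deltas[0]: expected keys dp, yaw
```

>>> {"name": "drive_tool", "arguments": {
  "deltas": [
    {"dp": [0, 0, 1.2], "yaw": 0},
    {"dp": [0, 0, 2.4], "yaw": 0},
    {"dp": [0, 0, 3.6], "yaw": 0},
    {"dp": [0, 0, 4.6], "yaw": 0},
    {"dp": [0, 0, 5.0], "yaw": 0}
  ]
}}

```text
time: 2.75
tcp_pos: [0.575, -0.3647, 0.0289]
orientation: [3.14, -0.006, 2.866]
wrist_force: [-0.6, 1.1, -0.2]
grip_width: 1.001
grip_force: 0.0
```

>>> {"name": "drive_tool", "arguments": {
  "deltas": [
    {"dp": [0, 0, 0], "yaw": 0},
    {"dp": [0, 0, 0], "yaw": 0},
    {"dp": [0, 0, 0], "yaw": 0},
    {"dp": [0, 0, 0], "yaw": 0},
    {"dp": [0, 0, 0], "yaw": 0}
  ],
  "hand": 20,
  "newtons": 30
}}

```text
time: 3.25
tcp_pos: [0.5781, -0.3668, 0.0343]
orientation: [-3.141, 0.002, 2.867]
wrist_force: [-0.0, 0.5, -0.0]
grip_width: 0.568
grip_force: 0.0
```

>>> {"name": "drive_tool", "arguments": {
  "deltas": [
    {"dp": [0, 0, 0], "yaw": 0},
    {"dp": [0, 0, 0], "yaw": 0}
  ]
}}

```text
time: 3.45
tcp_pos: [0.5773, -0.3663, 0.0331]
orientation: [-3.141, 0.0, 2.868]
wrist_force: [0.3, 0.5, -0.5]
grip_width: 0.389
grip_force: 0.0
```

>>> {"name": "drive_tool", "arguments": {
  "deltas": [
    {"dp": [0, 0, 0], "yaw": 0},
    {"dp": [0, 0, 0], "yaw": 0},
    {"dp": [0, 0, 0], "yaw": 0},
    {"dp": [0, 0, 0], "yaw": 0}
  ]
}}

```text
time: 3.85
tcp_pos: [0.5773, -0.3663, 0.0329]
orientation: [-3.141, 0.0, 2.868]
wrist_force: [-1.0, 1.2, 1.6]
grip_width: 0.336
grip_force: 30.0
```

>>> {"name": "drive_tool", "arguments": {
  "deltas": [
    {"dp": [0, 0, -0.3], "yaw": 0},
    {"dp": [0, 0, -1], "yaw": 0},
    {"dp": [0, 0, -2], "yaw": 0},
    {"dp": [0, 0, -3], "yaw": 0},
    {"dp": [0, 0, -4.2], "yaw": 0}
  ]
}}

```text
time: 4.35
tcp_pos: [0.5762, -0.3654, 0.1584]
orientation: [3.14, -0.003, 2.867]
wrist_force: [0.6, 0.1, -1.9]
grip_width: 0.337
grip_force: 30.0
```

>>> {"name": "drive_tool", "arguments": {
  "deltas": [
    {"dp": [0.4, 1.2, -0.4], "yaw": 0},
    {"dp": [0.9, 2.7, -0.8], "yaw": 0},
    {"dp": [1.4, 4.2, -1.2], "yaw": 0},
    {"dp": [1.9, 5.7, -1.37], "yaw": 0},
    {"dp": [2.4, 7.1, -1.37], "yaw": 0}
  ]
}}

```text
time: 4.85
tcp_pos: [0.5657, -0.1398, 0.2012]
orientation: [3.141, 0.002, 2.867]
wrist_force: [0.7, 0.0, -1.3]
grip_width: 0.336
grip_force: 30.0
```

>>> {"name": "drive_tool", "arguments": {
  "deltas": [
    {"dp": [0.3, 0.9, 0], "yaw": -1.6},
    {"dp": [0.48, 1.41, 0], "yaw": -3.2},
    {"dp": [0.48, 1.41, 0], "yaw": -4.7},
    {"dp": [0.48, 1.41, 0], "yaw": -5.76},
    {"dp": [0.48, 1.41, 0], "yaw": -5.76}
  ]
}}

```text
time: 5.35
tcp_pos: [0.5628, -0.0966, 0.1998]
orientation: [3.141, -0.0, -2.912]
wrist_force: [0.2, 0.8, -0.8]
grip_width: 0.336
grip_force: 30.0
```

>>> {"name": "drive_tool", "arguments": {
  "deltas": [
    {"dp": [0, 0, 0], "yaw": 0},
    {"dp": [0, 0, 0], "yaw": 0},
    {"dp": [0, 0, 0], "yaw": 0}
  ]
}}

```text
time: 5.65
tcp_pos: [0.563, -0.0972, 0.1997]
orientation: [3.141, -0.0, -2.914]
wrist_force: [-0.1, -0.1, -3.2]
grip_width: 0.338
grip_force: 30.0
```

```bash
python3 - <<'E'
from h import *
np.set_printoptions(precision=4,suppress=True)
s=bot.get_obs(); print(s['tcp_pos'],s['orientation'],s['time'],s['qpos'])
p,d=snap('wrist','w2'); z=load('w2')
cv2.imwrite('pics/w2b.png',cv2.convertScaleAbs(cv2.resize(p,(768,576),interpolation=cv2.INTER_CUBIC),alpha=1.5))
print(proj(z,[[.5321,.1221,.037],[.5551,.0242,.037]])*1.5)
E
```

```text
[ 0.563  -0.0972  0.1997] [ 3.1415 -0.0002 -2.9143] 5.65 [-0.2146  0.1133  1.8918  0.      1.1367 -2.0127]
[[666.5656 297.0567]
 [541.7392 297.7118]]
```

View pics/w2b.png

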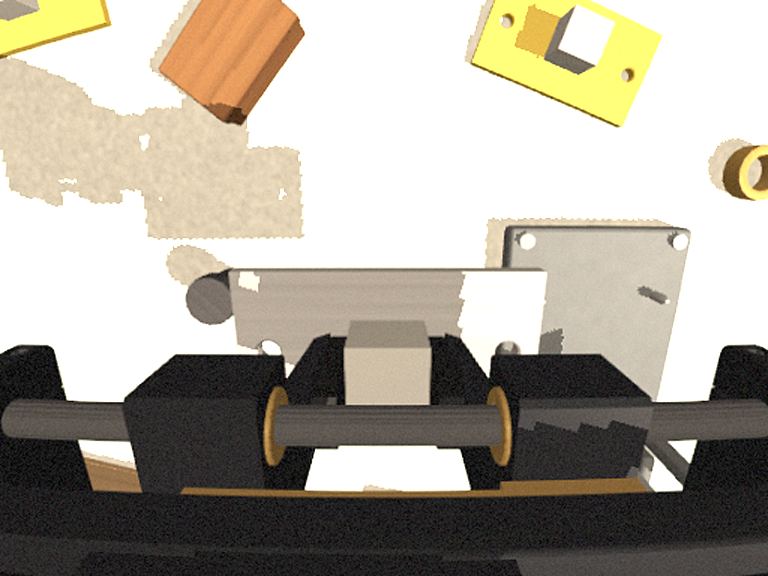

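The wrist picture shows the carrier held level, with its holes at (269,348) and (508,348). The far (+y) pin is near (666,299), against (666.6,297) predicted, and the near pin is hidden behind the carrier. I'll enlarge the pin and the holes.

```bash
python3 - <<'E'
from h import *
p=load('w2')['p']
def cr(u,v,w,h,s): return cv2.resize(p[v:v+h,u:u+w],(w*s,h*s),interpolation=cv2.INTER_CUBIC)
a=cr(415,180,40,30,10); b=cr(325,215,40,30,10); c=cr(160,215,40,30,10); d=cr(220,205,80,60,5)
cv2.imwrite('pics/w2c.png',np.vstack([np.hstack([a,b]),np.hstack([c,d])]))
E
```

```text
(no output)
```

View pics/w2c.png

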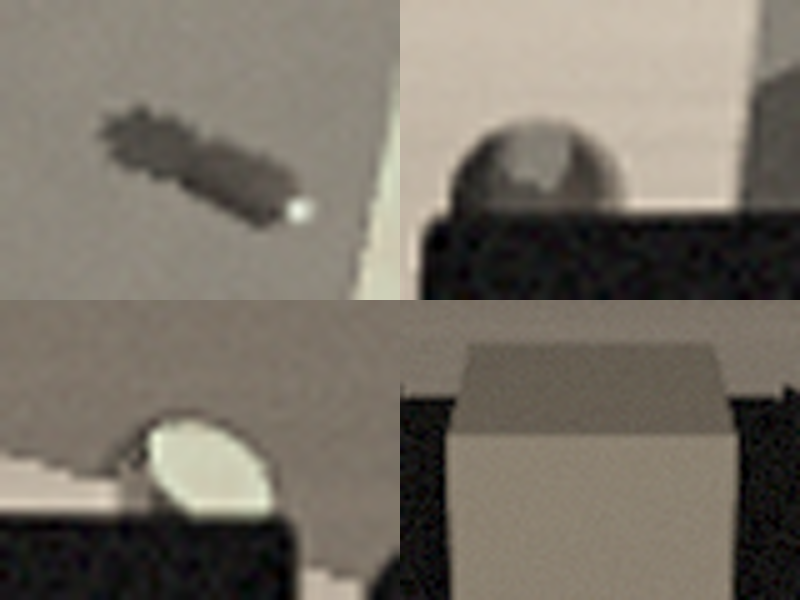

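```bash
python3 - <<'E'
from h import *
np.set_printoptions(precision=4,suppress=True)
z=load('w2'); s=bot.get_obs(); Rr=Rt(s['orientation']); t=s['tcp_pos']
print('pin',onplane(z,[[444.45,200.55]],.037))
w=lambda P:np.array(P)@Rr.T+t
print('pred holes c, top edge',proj(z,w([[0,.05,.025],[0,-.05,.025],[.005,.05,.025],[.005,-.05,.025],[.035,0,.025],[-.015,0,-.003],[.015,.0,-.003]])))
# measured
h=(onplane(z,[[338.2,226.3],[178.8,225.8]],t[2]-.025)-t)@Rr; print('hole top edge in tool',h)
h=(onplane(z,[[256,178.7]],t[2]-.025)-t)@Rr; print('edge',h)
h=(onplane(z,[[256,213]],t[2]+.003)-t)@Rr; print('block top front edge',h)
# screws/base corners of press: image 1.5x (504,228)?,(689,229)
print('base corners',onplane(z,np.array([[505,228],[690,229]])/1.5,.02))
E
```

```text
pin [[0.535  0.1235 0.037 ]]
pred holes c, top edge [[335.9913 234.0914]
 [176.5131 234.133 ]
 [336.6717 226.7228]
 [175.7994 226.7668]
 [256.1086 179.6396]
 [255.992  281.7611]
 [255.8461 230.8092]]
hole top edge in tool [[ 0.0053  0.0509  0.025 ]
 [ 0.0057 -0.0481  0.025 ]]
edge [[ 0.0356 -0.0001  0.025 ]]
block top front edge [[ 0.0246  0.0001 -0.003 ]]
base corners [[ 0.5115 -0.0144  0.02  ]
 [ 0.477   0.1319  0.02  ]]
```

The pin tip is at crop (299,210), i.e. pixel (444.5,200.6), which gives (0.535,0.1235). Relative to the held hole, the shift is about (-0.022, +0.170) m in tool axes. I'm moving over the pins, then looking through the holes.

>>> {"name": "drive_tool", "arguments": {
  "deltas": [
    {"dp": [-0.15, 1.2, 0], "yaw": 0},
    {"dp": [-0.3, 2.4, 0], "yaw": 0},
    {"dp": [-0.45, 3.6, 0], "yaw": 0},
    {"dp": [-0.6, 4.8, 0], "yaw": 0},
    {"dp": [-0.73, 5.68, 0], "yaw": -0.03}
  ]
}}

```text
time: 6.2
tcp_pos: [0.5454, 0.0757, 0.1999]
orientation: [3.141, 0.0, -2.91]
wrist_force: [0.5, 0.2, -1.6]
grip_width: 0.337
grip_force: 30.0
```

>>> {"name": "drive_tool", "arguments": {
  "deltas": [
    {"dp": [0, 0, 0.8], "yaw": 0},
    {"dp": [0, 0, 1.8], "yaw": 0},
    {"dp": [0, 0, 2.8], "yaw": 0},
    {"dp": [0, 0, 3.6], "yaw": 0},
    {"dp": [0, 0, 4.0], "yaw": 0}
  ]
}}

```text
time: 6.7
tcp_pos: [0.5441, 0.0737, 0.0773]
orientation: [3.141, -0.004, -2.911]
wrist_force: [-1.0, 0.2, -1.6]
grip_width: 0.336
grip_force: 30.0
```

>>> {"name": "drive_tool", "arguments": {
  "deltas": [
    {"dp": [0, 0, 0], "yaw": 0},
    {"dp": [0, 0, 0], "yaw": 0},
    {"dp": [0, 0, 0], "yaw": 0}
  ]
}}

```text
time: 7.0
tcp_pos: [0.5473, 0.0739, 0.0815]
orientation: [-3.141, 0.003, -2.911]
wrist_force: [0.6, -0.3, -1.2]
grip_width: 0.336
grip_force: 30.0
```

```bash
python3 - <<'E'
from h import *
np.set_printoptions(precision=4,suppress=True)
s=bot.get_obs(); print(s['tcp_pos'],s['orientation'],s['time'],s['wrist_force'])
p,d=snap('wrist','w3'); z=load('w3')
def cr(u,v,w,h,s): return cv2.resize(p[v:v+h,u:u+w],(w*s,h*s),interpolation=cv2.INTER_CUBIC)
b=cr(315,212,50,36,8); c=cr(155,212,50,36,8); e=cv2.resize(p[120:300,56:456],(800,360))[:312]
cv2.imwrite('pics/w3c.png',np.vstack([np.hstack([c,b]),e]))
E
```

```text
[0.5473 0.0739 0.0815] [-3.1412  0.0031 -2.9107] 7.0 [ 0.5806 -0.2802 -1.2463]
```

View pics/w3c.png

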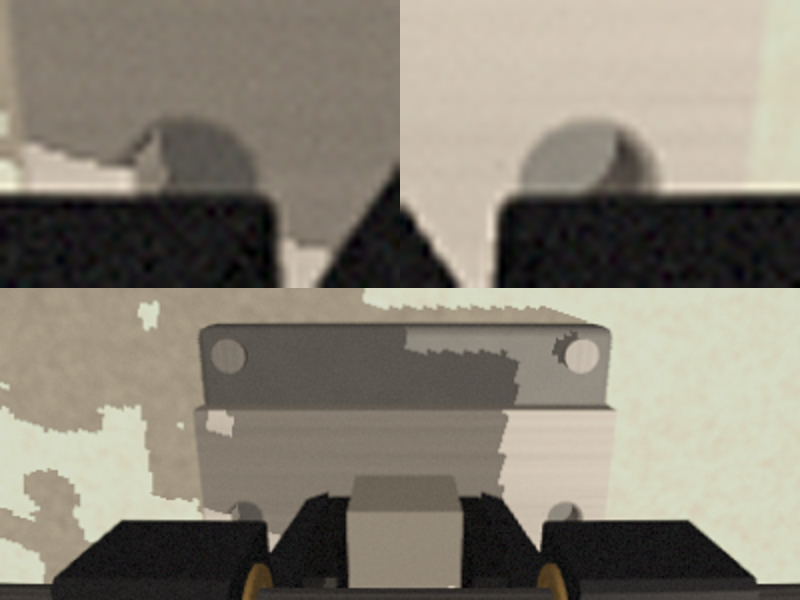

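The picture shows no pin tip through either hole yet, only the base. The base's front edge is near crop row 327 and the carrier's front edge at row 408, parallel to each other. The arm was still settling, so I'll measure from those edges in a fresh picture.

>>> {"name": "drive_tool", "arguments": {
  "deltas": [
    {"dp": [0, 0, 0], "yaw": 0},
    {"dp": [0, 0, 0], "yaw": 0},
    {"dp": [0, 0, 0], "yaw": 0}
  ]
}}

```text
time: 7.35
tcp_pos: [0.5461, 0.0739, 0.0803]
orientation: [-3.141, 0.001, -2.91]
wrist_force: [-0.3, -0.6, -1.7]
grip_width: 0.334
grip_force: 30.0
```

```bash
python3 - <<'E'
from h import *
np.set_printoptions(precision=4,suppress=True,linewidth=150)
s=bot.get_obs(); print(s['tcp_pos'],s['orientation'],s['time'],s['wrist_force'])
p,d=snap('wrist','w4'); z=load('w4'); g=p.mean(2)
for u in (180,200,220,335,345): print(u,'v132..145',g[132:146,u-2:u+3].mean(1).astype(int),'v174..184',g[174:185,u-2:u+3].mean(1).astype(int))
for v in (150,160,170): print(v,'L',g[v-2:v+3,150:170].mean(0).astype(int),'R',g[v-2:v+3,352:372].mean(0).astype(int))
for v in (190,200,210): print(v,'L',g[v-2:v+3,145:165].mean(0).astype(int),'R',g[v-2:v+3,352:372].mean(0).astype(int))
Rr=Rt(s['orientation']); t=s['tcp_pos']
c,si=np.cos(.23),np.sin(.23); P=lambda x,y,zz,o=(.5464,.0738):[o[0]+c*x-si*y,o[1]+si*x+c*y,zz]
print('pred base edge top/bottom, sides', proj(z,[P(-.055,0,.02),P(-.055,0,0),P(-.04,.075,.02),P(-.04,-.075,.02)]))
print('pred carrier edge, sides',proj(z,np.array([[.035,0,.025],[.03,.063,.025],[.03,-.063,.025]])@Rr.T+t))
E
```

```text
[0.5461 0.0739 0.0803] [-3.1415  0.0009 -2.9104] 7.35 [-0.3033 -0.5817 -1.7128]
180 v132..145 [141 140 139 140 142 145 144 100  57  69  80  83  83  84] v174..184 [ 81  83  83  83  86  90  90 113 125 123 122]
200 v132..145 [146 147 147 146 144 147 139  93  60  70  82  83  84  84] v174..184 [ 84  84  85  84  88  90  90 112 125 122 122]
220 v132..145 [147 146 146 146 148 149 140  89  62  70  80  83  84  85] v174..184 [ 85  85  85  86  88  88  93 113 123 123 122]
335 v132..145 [210 186 147 147 147 150 148 123  56  77  98 110 120 127] v174..184 [139 138 139 134 110  81  99 174 200 197 195]
345 v132..145 [209 209 208 210 203 164 149 126  56  76  98 111 106 112] v174..184 [138 139 139 136 112  81  98 173 202 197 197]
150 L [148 148 149 151 131  83  76  83  84  86  84  90 101 105 112 114 115 114 116 118] R [173 163 149 138 136 136 136 136 129 166 203 209 207 205 205 205 207 208 208 209]
160 L [149 150 150 150 151 125  81  77  81  83  82  92 103 109 117 118 117 116 111 116] R [183 172 154 139 136 137 135 131 169 204 210 209 209 208 208 207 207 207 207 206]
170 L [141 143 145 147 146 148 121  
[... 158 characters left out ...]
 149 151 150 151 133 117 118 118 118 118 118 115 133 177 179 178] R [196 196 197 197 197 196 197 197 197 197 197 203 209 208 209 209 208 208 207 206]
200 L [147 147 147 148 148 149 151 151 153 135 121 119 120 119 121 119 120 120 120 120] R [198 198 199 199 198 199 198 199 199 199 201 204 206 206 207 206 206 205 204 203]
210 L [142 141 141 143 143 146 148 150 149 149 138 125 122 122 121 123 123 122 122 122] R [199 198 199 199 199 199 200 199 200 205 209 209 208 206 205 204 204 203 204 206]
pred base edge top/bottom, sides [[256.2693 140.2129]
 [256.4238 137.9608]
 [360.9385 161.9613]
 [151.6703 161.7409]]
pred carrier edge, sides [[256.1421 179.5469]
 [361.6466 187.8003]
 [150.7449 187.8292]]
```

The carrier and base match within about 1 mm: the side centres are at 258.05 and 257.55 px, and the front edges fit their predictions. I'm lowering slowly and watching the force.

>>> {"name": "drive_tool", "arguments": {
  "deltas": [
    {"dp": [0, 0, 0.1], "yaw": 0},
    {"dp": [0, 0, 0.2], "yaw": 0},
    {"dp": [0, 0, 0.3], "yaw": 0},
    {"dp": [0, 0, 0.4], "yaw": 0},
    {"dp": [0, 0, 0.45], "yaw": 0}
  ]
}}

```text
time: 7.9
tcp_pos: [0.5455, 0.0739, 0.0657]
orientation: [3.141, -0.001, -2.91]
wrist_force: [-0.1, -1.4, -2.6]
grip_width: 0.336
grip_force: 30.0
```

>>> {"name": "drive_tool", "arguments": {
  "deltas": [
    {"dp": [0, 0, 0.05], "yaw": 0},
    {"dp": [0, 0, 0.1], "yaw": 0},
    {"dp": [0, 0, 0.15], "yaw": 0},
    {"dp": [0, 0, 0.2], "yaw": 0},
    {"dp": [0, 0, 0.2], "yaw": 0}
  ]
}}

```text
time: 8.4
tcp_pos: [0.5457, 0.0739, 0.0601]
orientation: [3.142, -0.0, -2.91]
wrist_force: [-1.0, 0.1, -1.8]
grip_width: 0.336
grip_force: 30.0
```

>>> {"name": "drive_tool", "arguments": {
  "deltas": [
    {"dp": [0, 0, 0.06], "yaw": 0},
    {"dp": [0, 0, 0.12], "yaw": 0},
    {"dp": [0, 0, 0.18], "yaw": 0},
    {"dp": [0, 0, 0.24], "yaw": 0},
    {"dp": [0, 0, 0.26], "yaw": 0}
  ]
}}

```text
time: 8.9
tcp_pos: [0.5459, 0.0739, 0.0529]
orientation: [3.142, -0.0, -2.91]
wrist_force: [-3.0, -0.1, 5.9]
grip_width: 0.341
grip_force: 30.0
```

>>> {"name": "drive_tool", "arguments": {
  "deltas": [
    {"dp": [0, 0, 0.0], "yaw": 0},
    {"dp": [0, 0, 0.0], "yaw": 0},
    {"dp": [0, 0, 0], "yaw": 0}
  ]
}}

```text
time: 9.2
tcp_pos: [0.5459, 0.0739, 0.0529]
orientation: [-3.142, 0.0, -2.91]
wrist_force: [-2.5, -0.4, 4.9]
grip_width: 0.338
grip_force: 30.0
```

It's seated: TCP height 0.0529 is the grip height 0.0329 plus 0.020, with upward contact force. I'm releasing with a small opening to stay clear of the pins, and lifting.

>>> {"name": "drive_tool", "arguments": {
  "deltas": [
    {"dp": [0, 0, 0], "yaw": 0},
    {"dp": [0, 0, 0], "yaw": 0},
    {"dp": [0, 0, 0], "yaw": 0},
    {"dp": [0, 0, 0], "yaw": 0},
    {"dp": [0, 0, 0], "yaw": 0}
  ],
  "hand": 43
}}

```text
time: 9.7
tcp_pos: [0.5458, 0.0738, 0.0524]
orientation: [-3.142, -0.0, -2.91]
wrist_force: [-0.6, -0.4, -0.0]
grip_width: 0.491
grip_force: 0.0
```

>>> {"name": "drive_tool", "arguments": {
  "deltas": [
    {"dp": [0, 0, -0.2], "yaw": 0},
    {"dp": [0, 0, -0.6], "yaw": 0},
    {"dp": [0, 0, -1.2], "yaw": 0},
    {"dp": [0, 0, -2.2], "yaw": 0},
    {"dp": [0, 0, -3.4], "yaw": 0}
  ]
}}

```text
time: 10.2
tcp_pos: [0.545, 0.0738, 0.1554]
orientation: [3.141, -0.002, -2.91]
wrist_force: [0.1, -0.1, -0.8]
grip_width: 0.484
grip_force: 0.0
```

>>> {"name": "drive_tool", "arguments": {
  "deltas": [
    {"dp": [0, 0, -0.5], "yaw": 0},
    {"dp": [0, 0, -1.1], "yaw": 0},
    {"dp": [0, 0, -1.1], "yaw": 0},
    {"dp": [0, 0, -1.1], "yaw": 0},
    {"dp": [0, 0, -1.1], "yaw": 0}
  ]
}}

```text
time: 10.7
tcp_pos: [0.5449, 0.0738, 0.186]
orientation: [3.141, -0.002, -2.91]
wrist_force: [0.1, -0.1, -0.8]
grip_width: 0.483
grip_force: 0.0
```

```bash
python3 - <<'E'
from h import *
np.set_printoptions(precision=4,suppress=True,linewidth=150)
s=bot.get_obs(); print(s['tcp_pos'],s['orientation'],s['time'],s['wrist_force'],s['grip_width'])
p,d=snap('wrist','w5'); z=load('w5')
print(proj(z,[[.5459,.0739,.056]])*1.5)
cv2.imwrite('pics/w5b.png',cv2.resize(p,(768,576),interpolation=cv2.INTER_CUBIC))
E
```

```text
[0.5449 0.0738 0.186 ] [ 3.1412 -0.0023 -2.9104] 10.7 [ 0.1492 -0.0524 -0.8411] 0.48308076840494424
[[385.0465 286.2313]]
```

View pics/w5b.png

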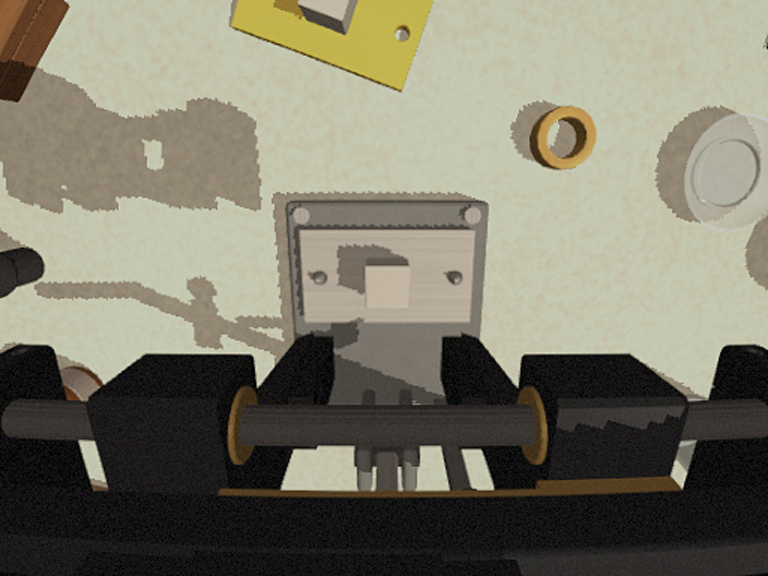

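The carrier is seated with the pins showing in both holes at (321,277) and (455,277). Next is the catch: I'm moving out to its side, closing the fingers and turning so that the gripper body clears the lever.

>>> {"name": "drive_tool", "arguments": {
  "deltas": [
    {"dp": [0, 0.9, -0.8], "yaw": 0},
    {"dp": [0, 2, -1.6], "yaw": 0},
    {"dp": [0, 3.2, -2.3], "yaw": 0},
    {"dp": [0, 4.0, -2.3], "yaw": 0},
    {"dp": [0, 4.0, -2.3], "yaw": 0}
  ],
  "hand": 0
}}

```text
time: 11.25
tcp_pos: [0.5177, 0.1931, 0.2562]
orientation: [3.141, -0.0, -2.907]
wrist_force: [-0.6, -0.1, -0.6]
grip_width: 0.056
grip_force: 0.0
```

>>> {"name": "drive_tool", "arguments": {
  "deltas": [
    {"dp": [0, 0, 0], "yaw": 1.7},
    {"dp": [0, 0, 0], "yaw": 3.4},
    {"dp": [0, 0, 0], "yaw": 5.1},
    {"dp": [0, 0, 0], "yaw": 6.8},
    {"dp": [0, 0, 0], "yaw": 8.5}
  ]
}}

```text
time: 11.75
tcp_pos: [0.5178, 0.1894, 0.2546]
orientation: [-3.139, -0.002, 2.624]
wrist_force: [0.7, -0.2, -0.4]
grip_width: 0.006
grip_force: 0.0
```

>>> {"name": "drive_tool", "arguments": {
  "deltas": [
    {"dp": [0, 0, 0], "yaw": 1.7},
    {"dp": [0, 0, 0], "yaw": 3.4},
    {"dp": [0, 0, 0], "yaw": 5.1},
    {"dp": [0, 0, 0], "yaw": 6.8},
    {"dp": [0, 0, 0], "yaw": 8.5}
  ]
}}

```text
time: 12.25
tcp_pos: [0.5178, 0.1894, 0.2545]
orientation: [-3.138, 0.001, 1.883]
wrist_force: [-0.2, -0.6, -0.1]
grip_width: 0.007
grip_force: 0.0
```

>>> {"name": "drive_tool", "arguments": {
  "deltas": [
    {"dp": [0, 0, 0], "yaw": 1},
    {"dp": [0, 0, 0], "yaw": 1},
    {"dp": [0, 0, 0], "yaw": 1},
    {"dp": [0, 0, 0], "yaw": 1}
  ]
}}

```text
time: 12.65
tcp_pos: [0.5182, 0.1902, 0.2558]
orientation: [-3.14, 0.0, 1.803]
wrist_force: [-0.2, 0.0, 0.6]
grip_width: 0.006
grip_force: 0.0
```

```bash
python3 - <<'E'
from h import *
np.set_printoptions(precision=4,suppress=True,linewidth=150)
s=bot.get_obs(); print(s['tcp_pos'],s['orientation'],s['time'],s['qpos'])
print(delta([.6194,.1856,.25]))
z=None
p,d=snap('wrist','w6'); z=load('w6')
print(proj(z,[[.6214,.177,.18]]))
E
```

```text
[0.5182 0.1902 0.2558] [-3.1403  0.0002  1.8031] 12.65 [ 0.3068  0.0336  1.8703 -0.0002  1.239   0.0745]
[-0.9262  3.2482  0.1888]
[[372.0316 248.5746]]
```

>>> {"name": "drive_tool", "arguments": {
  "deltas": [
    {"dp": [-0.3, 1.0, 0], "yaw": 0},
    {"dp": [-0.6, 2.0, 0], "yaw": 0},
    {"dp": [-0.93, 3.0, 0.3], "yaw": 0},
    {"dp": [-0.93, 3.25, 0.6], "yaw": 0},
    {"dp": [-0.93, 3.25, 0.6], "yaw": 0}
  ]
}}

```text
time: 13.2
tcp_pos: [0.619, 0.1856, 0.236]
orientation: [-3.137, -0.0, 1.802]
wrist_force: [0.1, -0.4, -0.3]
grip_width: 0.007
grip_force: 0.0
```

>>> {"name": "drive_tool", "arguments": {
  "deltas": [
    {"dp": [0, 0, 0.4], "yaw": 0},
    {"dp": [0, 0, 0.7], "yaw": 0},
    {"dp": [0, 0, 1.0], "yaw": 0},
    {"dp": [0, 0, 1.3], "yaw": 0},
    {"dp": [0, 0, 1.6], "yaw": 0}
  ]
}}

```text
time: 13.7
tcp_pos: [0.6196, 0.1863, 0.1906]
orientation: [3.14, -0.0, 1.802]
wrist_force: [-0.1, 0.6, 2.7]
grip_width: 0.002
grip_force: 1.1
```

>>> {"name": "drive_tool", "arguments": {
  "deltas": [
    {"dp": [0, 0, 0.3], "yaw": 0},
    {"dp": [0, 0, 0.6], "yaw": 0},
    {"dp": [0, 0, 0.9], "yaw": 0},
    {"dp": [0, 0, 1.1], "yaw": 0},
    {"dp": [0, 0, 1.2], "yaw": 0}
  ]
}}

```text
time: 14.2
tcp_pos: [0.6199, 0.1853, 0.1539]
orientation: [3.142, 0.001, 1.802]
wrist_force: [0.9, -1.0, 3.1]
grip_width: 0.004
grip_force: 1.5
```

>>> {"name": "drive_tool", "arguments": {
  "deltas": [
    {"dp": [0, 0, 0.1], "yaw": 0},
    {"dp": [0, 0, 0.2], "yaw": 0},
    {"dp": [0, 0, 0.3], "yaw": 0},
    {"dp": [0, 0, 0.3], "yaw": 0}
  ]
}}

```text
time: 14.6
tcp_pos: [0.62, 0.1857, 0.1465]
orientation: [3.141, 0.0, 1.802]
wrist_force: [-0.6, -2.1, 6.5]
grip_width: 0.007
grip_force: 2.6
```

>>> {"name": "drive_tool", "arguments": {
  "deltas": [
    {"dp": [0, 0, 0.1], "yaw": 0},
    {"dp": [0, 0, 0.15], "yaw": 0},
    {"dp": [0, 0, 0.15], "yaw": 0}
  ]
}}

```text
time: 14.9
tcp_pos: [0.6204, 0.1857, 0.1456]
orientation: [3.14, 0.001, 1.802]
wrist_force: [-7.2, -3.2, 22.1]
grip_width: 0.001
grip_force: 9.2
```

The catch is at its stop (22 N, tip height 0.127 as predicted for 1.2 rad). I'm retreating upward and going above the handle.

>>> {"name": "drive_tool", "arguments": {
  "deltas": [
    {"dp": [0, 0, -1.2], "yaw": 0},
    {"dp": [0, 0, -2.7], "yaw": 0},
    {"dp": [0, 0, -4.2], "yaw": 0},
    {"dp": [0, 0, -5.7], "yaw": 0},
    {"dp": [0, 0, -6.7], "yaw": 0}
  ]
}}

```text
time: 15.4
tcp_pos: [0.6199, 0.1862, 0.3452]
orientation: [3.139, -0.0, 1.802]
wrist_force: [0.4, -0.5, -0.4]
grip_width: 0.006
grip_force: 0.0
```

>>> {"name": "drive_tool", "arguments": {
  "deltas": [
    {"dp": [-1.2, 0.1, 0], "yaw": 0},
    {"dp": [-2.4, 0.2, 0], "yaw": 0},
    {"dp": [-3.6, 0.3, 0], "yaw": 0},
    {"dp": [-4.73, 0.43, 0], "yaw": 0},
    {"dp": [-4.73, 0.43, 0], "yaw": 0}
  ],
  "hand": 60
}}

```text
time: 15.9
tcp_pos: [0.6651, 0.0469, 0.3404]
orientation: [-3.139, 0.001, 1.798]
wrist_force: [-0.1, 0.8, -0.0]
grip_width: 0.434
grip_force: 0.0
```

>>> {"name": "drive_tool", "arguments": {
  "deltas": [
    {"dp": [0, 0, 0], "yaw": 0},
    {"dp": [0, 0, 0], "yaw": 0},
    {"dp": [0, 0, 0], "yaw": 0}
  ]
}}

```text
time: 16.2
tcp_pos: [0.6643, 0.052, 0.3417]
orientation: [-3.141, -0.001, 1.803]
wrist_force: [0.1, 0.2, 0.1]
grip_width: 0.684
grip_force: 0.0
```

```bash
python3 - <<'E'
from h import *
np.set_printoptions(precision=4,suppress=True,linewidth=150)
s=bot.get_obs(); print(s['tcp_pos'],s['orientation'],s['time'],s['qpos'],s['grip_width'])
p,d=snap('wrist','w7'); z=load('w7')
cv2.imwrite('pics/w7b.png',cv2.convertScaleAbs(cv2.resize(p,(768,576)),alpha=1.2))
v,u=np.mgrid[0:384,0:512]; uv=np.c_[u.ravel(),v.ravel()]
P=(rays(z,uv)*d.ravel()[:,None])@z['T'][:3,:3].T+z['T'][:3,3]
c,si=np.cos(.23),np.sin(.23); q=P[:,:2]-[.5459,.0739]; Q=np.c_[q@[c,si],q@[-si,c],P[:,2]]
m=(d.ravel()>0)&(abs(Q[:,2]-.265)<.03)&(Q[:,1]<.02)&(Q[:,1]>-.1)&(abs(Q[:,0]-.11)<.025)
for y in np.arange(-.09,.02,.01):
    k=m&(abs(Q[:,1]-y)<.005)
    if k.sum()>3: print(round(y,3),k.sum(),np.median(Q[k],0),np.percentile(Q[k,0],[5,95]),Q[k,2].max())
E
```

```text
[0.6643 0.052  0.3417] [-3.1411 -0.0006  1.8035] 16.2 [ 0.0406  0.2104  1.5166  0.0005  1.4152 -0.1922] 0.6835081095177501
-0.08 146 [ 0.1109 -0.0789  0.2755] [0.1046 0.1167] 0.2775081272194463
-0.07 194 [ 0.1109 -0.0699  0.2755] [0.1045 0.1174] 0.27743287660304145
-0.06 214 [ 0.1101 -0.0599  0.2754] [0.1036 0.1167] 0.2775945186731168
-0.05 212 [ 0.1108 -0.0499  0.2754] [0.1042 0.1171] 0.2780349643989879
-0.04 221 [ 0.11   -0.04    0.2754] [0.1038 0.1169] 0.27774483003250655
-0.03 231 [ 0.11   -0.03    0.2755] [0.1038 0.1165] 0.2779074975551253
-0.02 230 [ 0.11   -0.02    0.2755] [0.1042 0.1167] 0.2778595472526565
-0.01 259 [ 0.1107 -0.0101  0.2755] [0.104  0.1168] 0.27797365338423485
-0.0 253 [0.1106 0.     0.2764] [0.1045 0.1168] 0.27849661593442904
0.01 123 [0.1106 0.0071 0.2748] [0.1049 0.1158] 0.2782842414813668
```

View pics/w7b.png

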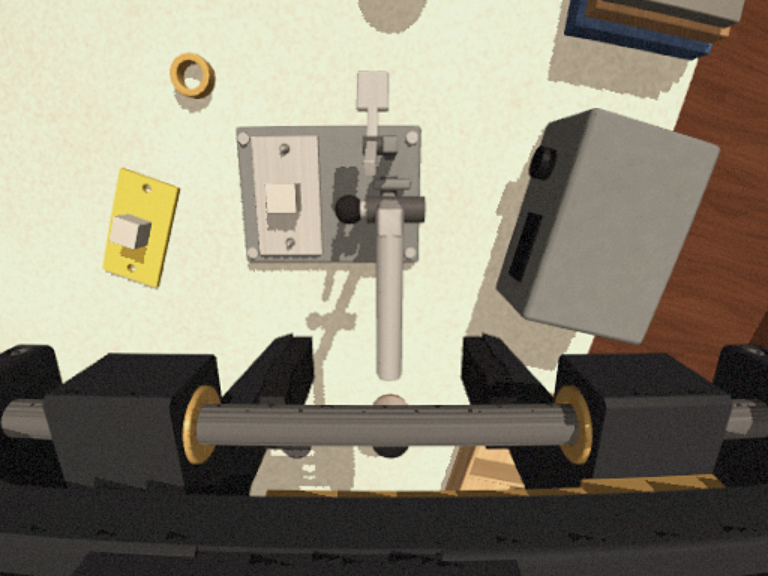

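The picture shows the catch flipped (paddle at (373,90)), the carrier still seated and the handle running down between the open fingers at column 390. Depth puts it at press x = 0.110, z = 0.27, as it should be. I'm lowering onto the handle and gripping it.

>>> {"name": "drive_tool", "arguments": {
  "deltas": [
    {"dp": [0, 0, 0.8], "yaw": 0},
    {"dp": [0, 0, 1.6], "yaw": 0},
    {"dp": [0, 0, 2.2], "yaw": 0},
    {"dp": [0, 0, 2.4], "yaw": 0},
    {"dp": [0, 0, 2.4], "yaw": 0}
  ]
}}

```text
time: 16.75
tcp_pos: [0.664, 0.0514, 0.2689]
orientation: [-3.139, -0.0, 1.803]
wrist_force: [0.3, 0.5, -0.0]
grip_width: 0.684
grip_force: 0.0
```

>>> {"name": "drive_tool", "arguments": {
  "deltas": [
    {"dp": [0, 0, 0], "yaw": 0},
    {"dp": [0, 0, 0], "yaw": 0},
    {"dp": [0, 0, 0], "yaw": 0},
    {"dp": [0, 0, 0], "yaw": 0},
    {"dp": [0, 0, 0], "yaw": 0}
  ],
  "hand": 0,
  "newtons": 25
}}

```text
time: 17.25
tcp_pos: [0.6649, 0.0506, 0.2705]
orientation: [3.141, 0.0, 1.802]
wrist_force: [0.3, 0.5, 0.5]
grip_width: 0.248
grip_force: 0.0
```

>>> {"name": "drive_tool", "arguments": {
  "deltas": [
    {"dp": [0, 0, 0], "yaw": 0},
    {"dp": [0, 0, 0], "yaw": 0},
    {"dp": [0, 0, 0], "yaw": 0},
    {"dp": [0, 0, 0], "yaw": 0}
  ]
}}

```text
time: 17.65
tcp_pos: [0.6651, 0.0507, 0.2703]
orientation: [3.141, 0.0, 1.802]
wrist_force: [1.6, -0.1, 0.7]
grip_width: 0.147
grip_force: 24.6
```

>>> {"name": "drive_tool", "arguments": {
  "deltas": [
    {"dp": [0, -0.54, 0.02], "yaw": 0},
    {"dp": [0, -1.07, 0.09], "yaw": 0},
    {"dp": [0, -1.6, 0.21], "yaw": 0},
    {"dp": [0, -2.11, 0.37], "yaw": 0},
    {"dp": [0, -2.61, 0.58], "yaw": 0}
  ]
}}

```text
time: 18.15
tcp_pos: [0.5891, 0.033, 0.2514]
orientation: [3.139, -0.0, 1.802]
wrist_force: [8.0, 1.5, -7.8]
grip_width: 0.144
grip_force: 25.3
```

>>> {"name": "drive_tool", "arguments": {
  "deltas": [
    {"dp": [0, -0.48, 0.25], "yaw": 0},
    {"dp": [0, -0.93, 0.54], "yaw": 0},
    {"dp": [0, -1.36, 0.87], "yaw": 0},
    {"dp": [0, -1.75, 1.23], "yaw": 0},
    {"dp": [0, -2.12, 1.63], "yaw": 0}
  ]
}}

```text
time: 18.65
tcp_pos: [0.5294, 0.019, 0.2044]
orientation: [3.133, -0.0, 1.802]
wrist_force: [10.3, 4.2, -3.3]
grip_width: 0.138
grip_force: 25.0
```

>>> {"name": "drive_tool", "arguments": {
  "deltas": [
    {"dp": [0, -0.33, 0.43], "yaw": 0},
    {"dp": [0, -0.62, 0.88], "yaw": 0},
    {"dp": [0, -0.87, 1.36], "yaw": 0},
    {"dp": [0, -1.07, 1.86], "yaw": 0},
    {"dp": [0, -1.23, 2.37], "yaw": 0}
  ]
}}

```text
time: 19.15
tcp_pos: [0.4931, 0.0104, 0.134]
orientation: [3.135, -0.0, 1.801]
wrist_force: [5.0, 3.4, 3.4]
grip_width: 0.124
grip_force: 24.4
```

>>> {"name": "drive_tool", "arguments": {
  "deltas": [
    {"dp": [0, -0.12, 0.53], "yaw": 0},
    {"dp": [0, -0.19, 1.0], "yaw": 0},
    {"dp": [0, -0.21, 1.35], "yaw": 0},
    {"dp": [0, -0.21, 1.55], "yaw": 0},
    {"dp": [0, -0.21, 1.65], "yaw": 0}
  ]
}}

```text
time: 19.65
tcp_pos: [0.4853, 0.0086, 0.0834]
orientation: [3.141, -0.0, 1.802]
wrist_force: [0.6, 3.4, 8.3]
grip_width: 0.119
grip_force: 24.4
```

>>> {"name": "drive_tool", "arguments": {
  "deltas": [
    {"dp": [0, 0, 0.0], "yaw": 0},
    {"dp": [0, 0, 0.0], "yaw": 0},
    {"dp": [0, 0, 0.0], "yaw": 0}
  ]
}}

```text
time: 19.95
tcp_pos: [0.4853, 0.0086, 0.0838]
orientation: [3.14, -0.0, 1.802]
wrist_force: [1.4, 3.3, 7.8]
grip_width: 0.12
grip_force: 24.4
```

```bash
python3 - <<'E'
from h import *
np.set_printoptions(precision=4,suppress=True,linewidth=150)
s=bot.get_obs(); print(s['tcp_pos'],s['orientation'],s['time'],s['wrist_force'],s['grip_width'],s['grip_force'])
p,d=snap('wrist','w8'); z=load('w8')
cv2.imwrite('pics/w8b.png',cv2.convertScaleAbs(cv2.resize(p,(768,576)),alpha=1.2))
v,u=np.mgrid[0:384,0:512]; uv=np.c_[u.ravel(),v.ravel()]
P=(rays(z,uv)*d.ravel()[:,None])@z['T'][:3,:3].T+z['T'][:3,3]
c,si=np.cos(.23),np.sin(.23); q=P[:,:2]-[.5459,.0739]; Q=np.c_[q@[c,si],q@[-si,c],P[:,2]]
m=(d.ravel()>0)&(abs(Q[:,1])<.004)&(Q[:,2]>.06)&(Q[:,2]<.2)
for x in np.arange(-.09,.12,.015):
    k=m&(abs(Q[:,0]-x)<.005)
    if k.sum()>3: print(round(x,3),k.sum(),np.median(Q[k],0))
m=(d.ravel()>0)&(abs(Q[:,0]+.075)<.03)&(Q[:,2]>.05)&(Q[:,2]<.12)
for y in np.arange(-.09,.02,.01):
    k=m&(abs(Q[:,1]-y)<.005)
    if k.sum()>3: print('h',round(y,3),k.sum(),np.median(Q[k],0),Q[k,2].max())
E
```

```text
[0.4853 0.0086 0.0838] [ 3.1405 -0.0003  1.8019] 19.95 [1.3559 3.2806 7.7767] 0.12015903825140652 24.429352059960365
-0.075 413 [-0.0751 -0.      0.0969]
-0.06 403 [-0.0601 -0.      0.096 ]
-0.045 402 [-0.045   0.      0.0956]
-0.03 391 [-0.03    0.0002  0.0951]
-0.015 370 [-0.015  -0.      0.0947]
0.0 472 [-0.0001  0.0001  0.1122]
0.015 10 [ 0.0103 -0.0001  0.1114]
0.03 297 [0.0302 0.0003 0.0934]
0.045 211 [ 0.0435 -0.0002  0.0929]
h -0.08 307 [-0.0741 -0.0792  0.0963] 0.09837727303288733
h -0.07 334 [-0.0741 -0.0708  0.0965] 0.09849951542899171
h -0.06 152 [-0.0688 -0.0571  0.1098] 0.11891425866775465
h -0.05 267 [-0.0742 -0.0481  0.0966] 0.11971232902880116
h -0.04 2708 [-0.0739 -0.0392  0.0961] 0.11644269611062036
h -0.03 553 [-0.0746 -0.0299  0.0963] 0.09859584352658111
h -0.02 596 [-0.0746 -0.0198  0.0964] 0.098793999641567
h -0.01 717 [-0.0738 -0.0094  0.0961] 0.09912996372670013
h -0.0 1841 [-0.0633  0.0001  0.0961] 0.09898392131445666
h 0.01 702 [-0.0625  0.0068  0.0953] 0.09848779827279949
```

View pics/w8b.png

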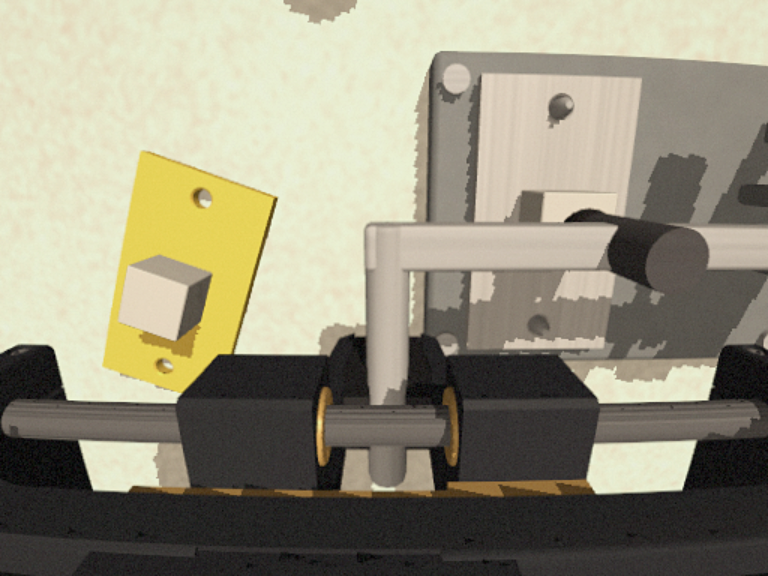

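The lever is nearly level: the depth slope gives about 1.54 rad, with the foot on the block and the carrier still flush on the pins at (562,105) and (538,325). I'm firming the grip and pushing the last few millimetres to the stop.

>>> {"name": "drive_tool", "arguments": {
  "deltas": [
    {"dp": [0, 0, 0.05], "yaw": 0},
    {"dp": [0, 0, 0.12], "yaw": 0},
    {"dp": [0, 0, 0.2], "yaw": 0},
    {"dp": [0, 0, 0.26], "yaw": 0},
    {"dp": [0, 0, 0.3], "yaw": 0}
  ],
  "newtons": 40
}}

```text
time: 20.5
tcp_pos: [0.4853, 0.0086, 0.0762]
orientation: [3.141, -0.0, 1.802]
wrist_force: [-5.6, 3.6, 23.6]
grip_width: 0.116
grip_force: 38.8
```

>>> {"name": "drive_tool", "arguments": {
  "deltas": [
    {"dp": [0, 0, 0.0], "yaw": 0},
    {"dp": [0, 0, 0.0], "yaw": 0},
    {"dp": [0, 0, 0.0], "yaw": 0},
    {"dp": [0, 0, 0.0], "yaw": 0},
    {"dp": [0, 0, 0.0], "yaw": 0}
  ]
}}

```text
time: 21.0
tcp_pos: [0.4853, 0.0085, 0.0765]
orientation: [3.141, -0.0, 1.802]
wrist_force: [-5.0, 3.9, 20.1]
grip_width: 0.119
grip_force: 39.0
```

```bash
cat > lev.py <<'E'
from h import *
np.set_printoptions(precision=4,suppress=True,linewidth=150)
import sys
s=bot.get_obs(); print(s['tcp_pos'],s['time'],s['wrist_force'],s['grip_width'],s['grip_force'])
f=sys.argv[1]; p,d=snap('wrist',f); z=load(f)
v,u=np.mgrid[0:384,0:512]; uv=np.c_[u.ravel(),v.ravel()]
P=(rays(z,uv)*d.ravel()[:,None])@z['T'][:3,:3].T+z['T'][:3,3]
c,si=np.cos(.23),np.sin(.23); q=P[:,:2]-[.5459,.0739]; Q=np.c_[q@[c,si],q@[-si,c],P[:,2]]
m=(d.ravel()>0)&(abs(Q[:,1])<.004)&(Q[:,2]>.06)&(Q[:,2]<.105)&(Q[:,0]>-.08)&((Q[:,0]<-.015)|((Q[:,0]>.022)&(Q[:,0]<.045)))
a=np.polyfit(Q[m,0],Q[m,2],1); print('theta',np.pi/2+np.arctan(a[0]),a)
k=(d.ravel()>0)&(abs(Q[:,0]+.075)<.01)&(abs(Q[:,1]+.02)<.012)&(Q[:,2]>.05); print('handle',np.median(Q[k],0))
k=(d.ravel()>0)&(abs(Q[:,0])<.025)&(abs(Q[:,1]-.03)<.01); print('plate z',np.median(Q[k,2]))
E
python3 lev.py w9
```

```text
[0.4853 0.0085 0.0765] 21.0 [-4.9716  3.8546 20.0722] 0.11949794847734369 38.9704205095768
theta 1.576750150305531 [0.006 0.09 ]
handle [-0.0749 -0.0257  0.1551]
plate z 0.027754717838650772
```

The lever is at its stop (about 1.57 rad, 20 N on the handle), the carrier plate top reads 0.028 as it should when flush, and the grip holds. I'm handing in.

```bash
python3 -c "
from rig import bot
print(bot.hand_in())"
```

```text
the job is handed in; nothing more can be done
None
```

The job is handed in: the carrier sits flush over both pins, the catch is flipped to its stop, and the fingers still hold the lever fully down with its foot on the block. The hand-in returned no verdict.

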